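Pack a loose guard pane in its base shoe

TASK

A clear guard pane is loose in the aluminium base shoe on the counter. Find, by trying, the grey packer that fits snugly between the shoe's front wall and the pane - held tight by the pane's rubber backing, neither dropping in loosely nor having to be forced - and press it upright, fully home on the shoe's floor, in the middle part of the shoe, then let go. The two other packers must finally hang in their rack; press gently, never forcing a packer against the shoe or a pane, and leave the other things on the counter alone.

Things in the scene. Friction and masses are not known exactly. Their poses are not given: they have to be found in the camera images.
- shoe: Fixed white board, 215 x 150 x 8 mm, carrying the aluminium base shoe: a channel 120 mm long along its y, at the board's -x edge; walls 8 mm thick, tops at z = 46 mm, floor at z = 12 mm. Origin: counter level, at the shoe's mid-length, right below the inner face of the front (-x) wall; that face is x = 0. The gap runs from there to +x up to the pane. Rear wall's inner face: x = 32 mm.
- gap_floor (a point): Point on the shoe's floor (a rubber pad, gives 2 mm at 13 N) at mid-length, at the front wall's inner face, x = 0. The gap here is 8, 13 or 18 mm wide, a new draw each start and not measured. The snug packer is 2 mm thicker than the gap: home, its centre is half its thickness to +x of here and the pane is pressed back. One 5 mm thinner is loose; one 5 mm thicker jams at the mouth, at most its bevelled foot in.
- gap_mouth (a point): Point 34 mm above gap_floor, at the wall tops. The clear pane (116 mm long, as high as the walls, 16, 11 or 6 mm thick) stands before a black rubber strip; pushed to +x it yields at most 4.5 mm against 1.8 N plus 1.8 N per mm. Sliding the snug packer down takes about 4 to 15 N.
- seat_a: One of three clear panes with its rubber strip, 116 mm long; their thicknesses are 6, 11 and 16 mm but which is which is not told. One of the three, changing from start to start, stands in the shoe (origin then that of the shoe); the other two are spares in black storage slots on the same board (origin 80 and 130 mm to +x of the shoe's), to be left there.
- seat_b: One of three clear panes with its rubber strip, 116 mm long; their thicknesses are 6, 11 and 16 mm but which is which is not told. One of the three, changing from start to start, stands in the shoe (origin then that of the shoe); the other two are spares in black storage slots on the same board (origin 80 and 130 mm to +x of the shoe's), to be left there.
- seat_c: One of three clear panes with its rubber strip, 116 mm long; their thicknesses are 6, 11 and 16 mm but which is which is not told. One of the three, changing from start to start, stands in the shoe (origin then that of the shoe); the other two are spares in black storage slots on the same board (origin 80 and 130 mm to +x of the shoe's), to be left there.
- rack: Fixed plywood rack, 210 mm (x) x 90 mm (y), origin at the centre of its underside. Two rails along its x at y = -33 and +33 mm, 10 mm wide, tops at z = 60 mm. Packers hang between them by the ends of their heads, origin 16 mm above the counter, at about x = -70, 0 and +70 mm; any free spot between x = -100 and +100 mm will do.
- packer_10: Loose grey packer 10 mm thick, T-shaped. Blade 10 (x) x 40 (y) x 44 mm high, lowest 10 mm bevelled to 3 mm thick at the foot. Head, the same on all: 10 (x) x 80 (y) x 38 mm, from 44 to 82 mm above the foot; pinch it across its 10 mm, fingertips above 46 mm. Origin: centre of the foot, z up. Starts hanging in the rack; places shuffled.
- packer_15: Loose grey packer 15 mm thick, T-shaped. Blade 15 (x) x 40 (y) x 44 mm high, lowest 10 mm bevelled to 8 mm thick at the foot. Head, the same on all: 10 (x) x 80 (y) x 38 mm, from 44 to 82 mm above the foot; pinch it across its 10 mm, fingertips above 46 mm. Origin: centre of the foot, z up. Starts hanging in the rack; places shuffled.
- packer_20: Loose grey packer 20 mm thick, T-shaped. Blade 20 (x) x 40 (y) x 44 mm high, lowest 10 mm bevelled to 13 mm thick at the foot. Head, the same on all: 10 (x) x 80 (y) x 38 mm, from 44 to 82 mm above the foot; pinch it across its 10 mm, fingertips above 46 mm. Origin: centre of the foot, z up. Starts hanging in the rack; places shuffled.
- bell: Bystander, loose: steel counter bell, dome 72 mm across, 45 mm high. Origin: centre of the underside.
- sugar_jar: Bystander, loose: glass jar with steel lid, 60 mm across, 90 mm high. Origin: centre of the underside.
- mug: Bystander, loose: white mug, 74 mm across, 85 mm high. Origin: centre of the underside.
- card_holder: Bystander, loose: small steel foot (44 mm disc) holding a blank paper card, 80 mm high. Origin: centre of the underside.
Things that resemble listed ones, but are neither listed nor needed, are in the scene too. What is shaped like the packer_15 but blue or turquoise is not meant.

How it is judged (in metres and radians):
At the end, for the whole second after the job is handed in: One packer stands in the gap: foot within 2.5 mm of the shoe floor, upright (0.07 rad), along the shoe (0.12 rad), within 35 mm of mid-length, at the front wall (2.5 mm), gripped (over 2.5 N on the shoe). The others hang in the rack, upright (0.12 rad), within 12 mm of its middle line. All at rest (((z of packer_10 in the frame of shoe between 0.008 and 0.0145 m and y of packer_10 in the frame of shoe between -0.035 and 0.035 m and x of packer_10 in the frame of shoe between 0.0025 and 0.008 m and angle between the z axis of packer_10 and the z axis of shoe, either way round below 0.07 rad and angle between the x axis of packer_10 and the x axis of shoe, either way round below 0.12 rad and contact force between packer_10 and shoe above 2.5 N and contact force between packer_10 and rack below 0.05 N and linear speed of packer_10 below 0.01 m/s and (z of packer_15 in the frame of rack between 0.013 and 0.02 m and y of packer_15 in the frame of rack between -0.012 and 0.012 m and x of packer_15 in the frame of rack between -0.105 and 0.105 m and angle between packer_15's own z axis and vertical below 0.12 rad and linear speed of packer_15 below 0.01 m/s) and (z of packer_20 in the frame of rack between 0.013 and 0.02 m and y of packer_20 in the frame of rack between -0.012 and 0.012 m and x of packer_20 in the frame of rack between -0.105 and 0.105 m and angle between packer_20's own z axis and vertical below 0.12 rad and linear speed of packer_20 below 0.01 m/s)) or (z of packer_15 in the frame of shoe between 0.008 and 0.0145 m and y of packer_15 in the frame of shoe between -0.035 and 0.035 m and x of packer_15 in the frame of shoe between 0.005 and 0.0105 m and angle between the z axis of packer_15 and the z axis of shoe, either way round below 0.07 rad and angle between the x axis of packer_15 and the x axis of shoe, either way round below 0.12 rad and contact force between packer_15 and shoe above 2.5 N and contact force between packer_15 and rack below 0.05 N and linear speed of packer_15 below 0.01 m/s and (z of packer_10 in the frame of rack between 0.013 and 0.02 m and y of packer_10 in the frame of rack between -0.012 and 0.012 m and x of packer_10 in the frame of rack between -0.105 and 0.105 m and angle between packer_10's own z axis and vertical below 0.12 rad and linear speed of packer_10 below 0.01 m/s) and (z of packer_20 in the frame of rack between 0.013 and 0.02 m and y of packer_20 in the frame of rack between -0.012 and 0.012 m and x of packer_20 in the frame of rack between -0.105 and 0.105 m and angle between packer_20's own z axis and vertical below 0.12 rad and linear speed of packer_20 below 0.01 m/s)) or (z of packer_20 in the frame of shoe between 0.008 and 0.0145 m and y of packer_20 in the frame of shoe between -0.035 and 0.035 m and x of packer_20 in the frame of shoe between 0.0075 and 0.013 m and angle between the z axis of packer_20 and the z axis of shoe, either way round below 0.07 rad and angle between the x axis of packer_20 and the x axis of shoe, either way round below 0.12 rad and contact force between packer_20 and shoe above 2.5 N and contact force between packer_20 and rack below 0.05 N and linear speed of packer_20 below 0.01 m/s and (z of packer_10 in the frame of rack between 0.013 and 0.02 m and y of packer_10 in the frame of rack between -0.012 and 0.012 m and x of packer_10 in the frame of rack between -0.105 and 0.105 m and angle between packer_10's own z axis and vertical below 0.12 rad and linear speed of packer_10 below 0.01 m/s) and (z of packer_15 in the frame of rack between 0.013 and 0.02 m and y of packer_15 in the frame of rack between -0.012 and 0.012 m and x of packer_15 in the frame of rack between -0.105 and 0.105 m and angle between packer_15's own z axis and vertical below 0.12 rad and linear speed of packer_15 below 0.01 m/s)))); the robot touches nothing.
It fails at once if a packer is pressed against the shoe or a pane with more than 50 N (contact force between any of packer_10, packer_15, packer_20 and shoe above 50 N or contact force between any of packer_10, packer_15, packer_20 and seat_a above 50 N or contact force between any of packer_10, packer_15, packer_20 and seat_b above 50 N or contact force between any of packer_10, packer_15, packer_20 and seat_c above 50 N).
It fails at once if a bystander is moved more than 30 mm (distance of any of bell, sugar_jar, mug, card_holder from where it was at the start of the episode above 0.03 m).
It also fails if it takes over 72 s, if anything falls off the work surface, if the arm or the gripper's body presses on something with over 40 N, if the wrist force passes 120 N, or if a joint passes its speed limit or range.

ROBOT

A 6-joint arm with a two-finger parallel gripper is mounted at the origin on the work surface. World frame = base frame: x ahead of the robot, y to its left, z up, the work surface at z = 0. Lengths are in mm, angles in rad, forces in N, time in s.
With the tool pointing down it reaches from about 350 to 925 mm from the base axis. Payload 6.4 kg.
Tool frame: the origin (TCP) lies on the mounting face of the last link; the fingertips stand 199 mm ahead of it and the grasp point (between the pads) lies 180 mm ahead of it; z points along the fingers, y is the direction in which the jaws open and shut (so a half turn about z gives the same grasp; the last joint's range is limited). The gripper opens to 94 mm and grips with 3 to 60 N. Pads are 16 mm wide; open, the fingers measure 119 mm over their backs; the gripper's body (75 mm by 177 mm) begins 78 mm behind the grasp point.
Start: joints at [-1.44, 0.245, 1.558, -0, 1.339, -0.174], TCP at [195.072, -620.051, 404.655] pointing down, gripper open.
Joint ranges: [-3.13, 3.13], [-1.02, 2.26], [0.13, 2.54], [-0.95, 4.09], [0.21, 2.88], [-2.74, 2.74]. Speed limits (rad/s): [2.57, 2.57, 3.14, 3.14, 3.14, 3.14].

INTERFACE

Orientations are given as a 3x3 rotation matrix whose columns are the frame's x, y, z axes.
In Python, from plant import arm gives the robot as it stands.
- The arm moves only by the tool step_arm, never from a script. Its argument "series" is a list of rows, each a list of 4 numbers: the shift along the world's x, y, z in mm, then the turn about the world's z in degrees. In form: [[x, y, z, roll], ...]. A call has 1 to 12 rows; each row shifts and turns the commanded pose from where the row before left it; what a row does not reach is not made up. A row lasts 1/10 s, in which the tool goes at most 50 mm and 8.59 degrees, less where a joint would pass 70% of its speed; a pose out of reach is approached as far as the arm can. A call with a gripper value outside its range is refused whole. "grip" is the closure, from -1 (fully open) to 1 (shut), set as the call begins (left out, the last holds). The fingers move at their own pace and stop on an object; the grip force is fixed at half the most. Time passes only in rows, so rows that do not move let the fingers close. It gives the time, the measured TCP pose, the force and the opening at its end, in the units of the state.
- arm.state(): the state, without advancing time (a new reading comes with each control period).
- arm.camera(name): name is "scene" or "top" or "wrist"; returns the picture (384x512x3 uint8, red, green, blue); there is no depth.
- arm.camera_info(name): a dict with "intrinsics" (3x3 intrinsics, pixels), "R" (3x3) and "t" (3): a world point X has camera coordinates R X + t; the wrist camera has in their place "mount" (4x4, takes a point from camera to tool coordinates, whose origin is the TCP and whose axes are the flange's). Camera axes: x right, y down, z forward; pixel columns grow to the right and rows downward; lengths in mm; the calibration is good to about 2 mm. A picture is of the moment at which its call begins: read the wrist's pose just before it. camera_info takes no time and is no camera call.
- arm.finish_job(): hands the job in, once; it reports no verdict.
Trained networks look in the newest picture that a camera, given by its name, has taken for a name from the list of things; names that differ only in an ending like _2 or _b are one class to them, and where a whole thing is asked for, a point or a joint stands for the part that bears it (a point fixed in the world has none). Each returns a list of dicts, best first, with "p" (0 to 1); they miss things now and then, are a little off and sometimes report something else, mostly with a low value. They report only what shows in the picture. A call takes as long as a camera call. They do not tell look-alikes from the thing itself.
- arm.outline_of(camera, label): "mask" (384x512 bool, what is visible of it) and "rect" ([left, top, right, bottom] in pixels, round what is visible of it).
The state is a dict: "t": time; "joint_pos": joint angles; "joint_vel": joint speeds; "tau": joint torques, N m; "position": TCP position; "orientation": TCP orientation; "contact_force": force on the tool from outside, world axes, zero at the start; "wrist_torque": the same for the moment, N m; "grip_width": finger opening in mm.
Only numpy, scipy, OpenCV 4.12 (cv2) and the standard library are available. Lean on these libraries where they do the work, as an engineer would, in place of code of your own. Each camera call takes 0.05 s, during which the arm holds its last target.

## Working session

There is one attempt and no reset: what is moved stays moved. The work goes in short steps, Python scripts to look and compute and a tool call to move; the robot and the scene stay as the last step left them, time stands still between calls to the robot, and variables do not carry over. Pictures are saved under pics/ and viewed, and the job is handed in when it is done.

Besides the shell and the picture viewer there is one more tool, called after "Emit:" by a JSON object that holds its "fn" and its "kwargs", one argument or row to a line. step_arm: Moves the arm, as the interface text tells. Its arguments: {"type":"object","properties":{"series":{"type":"array"},"grip":{"type":"number"}},"required":["series"]}

```bash
mkdir -p pics; ls; python3 - <<'E'
from plant import arm
import cv2, numpy as np
s=arm.state(); print(s)
for n in ["scene","top"]:
    im=arm.camera(n); cv2.imwrite(f"pics/{n}0.png",im[:,:,::-1]); i=arm.camera_info(n); print(n,i)
print(arm.camera_info("wrist"))
E
```

```text
pics
{'t': 0.0, 'joint_pos': array([-1.44010226e+00,  2.45808247e-01,  1.55898195e+00, -1.37609981e-05,
        1.33866780e+00, -1.74080635e-01]), 'joint_vel': array([-9.88108135e-04, -2.05994080e-03,  9.26176509e-04, -8.12341201e-06,
        2.84636983e-04, -1.70360881e-03]), 'tau': array([-1.32944067e-03, -4.15836883e+01, -3.14608347e+01,  6.83880178e-02,
        3.30885127e-02, -1.20863101e-04]), 'position': array([ 195.03882529, -619.82132492,  403.56596286]), 'orientation': array([[ 9.53913670e-01,  3.00081064e-01, -2.56373970e-04],
       [ 3.00081014e-01, -9.53911931e-01,  1.84769281e-03],
       [ 3.09899436e-04, -1.83947239e-03, -9.99998260e-01]]), 'contact_force': array([ 0.8272843 , -0.45155666, -0.07985933]), 'wrist_torque': array([-0.0164408 ,  0.01782267, -0.02404506]), 'grip_width': 94.15835849339604}
scene {'intrinsics': array([[462.46943687,   0.        , 260.71916356],
       [  0.        , 462.46943687, 198.80206769],
       [  0.        ,   0.        ,   1.        ]]), 'R': array([[ 0.34547404,  0.93821661,  0.01993163],
       [ 0.68378535, -0.23712615, -0.690078
[... 315 characters left out ...]
0.99988704,  0.01468511],
       [-0.99842094,  0.00237423, -0.05612484],
       [ 0.05608363, -0.0148417 , -0.99831576]]), 't': array([-58.86958072, 462.65868664, 925.03502478])}
{'intrinsics': array([[290.22844985,   0.        , 256.82100583],
       [  0.        , 290.22844985, 195.24335467],
       [  0.        ,   0.        ,   1.        ]]), 'mount': array([[ 1.13723429e-04, -9.59793346e-01, -2.80707534e-01,
         8.27611767e+01],
       [ 9.99999282e-01, -2.25726678e-04,  1.17693425e-03,
         7.76246869e-01],
       [-1.19297684e-03, -2.80707467e-01,  9.59792631e-01,
         1.98601803e+01],
       [ 0.00000000e+00,  0.00000000e+00,  0.00000000e+00,
         1.00000000e+00]])}
```

View pics/scene0.png

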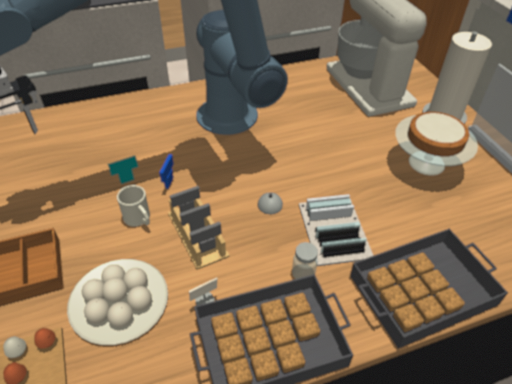

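View pics/top0.png

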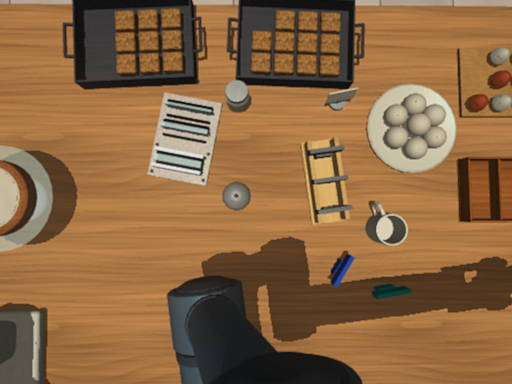

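```bash
python3 - <<'E'
import cv2
a=cv2.imread('pics/top0.png')[80:230,140:360]; cv2.imwrite('pics/topz.png',cv2.resize(a,None,fx=3.6,fy=3.6,interpolation=cv2.INTER_CUBIC))
a=cv2.imread('pics/scene0.png')[150:280,150:380]; cv2.imwrite('pics/scenez.png',cv2.resize(a,None,fx=3.4,fy=3.4,interpolation=cv2.INTER_CUBIC))
E
```

```text
(no output)
```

View pics/topz.png

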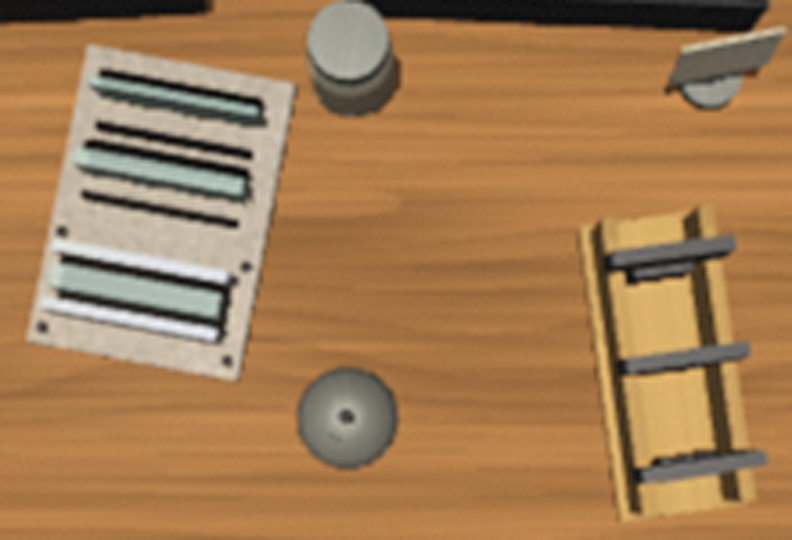

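View pics/scenez.png

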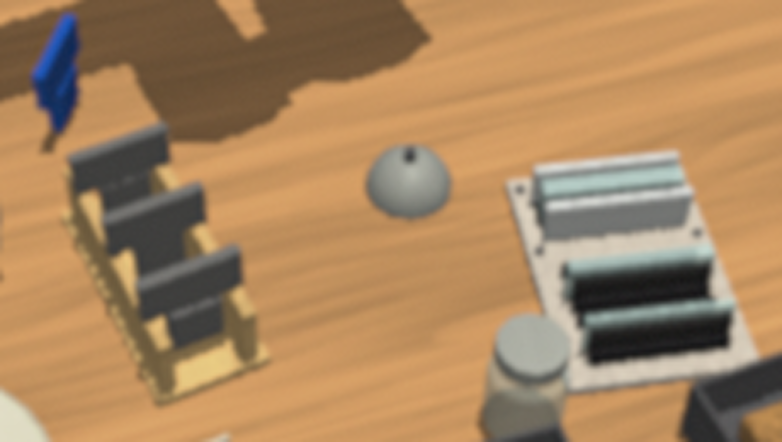

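```bash
cat > h.py <<'E'
from plant import arm
import cv2, numpy as np
np.set_printoptions(precision=2,suppress=True)
def ray(cam,px,pose=None):
    i=arm.camera_info(cam); K=i['intrinsics']
    d=np.linalg.inv(K)@np.array([px[0],px[1],1.])
    if cam=='wrist':
        M=i['mount']; p,R=pose
        return p+R@M[:3,3], R@M[:3,:3]@d
    return -i['R'].T@i['t'], i['R'].T@d
def at_z(cam,px,z,pose=None):
    o,d=ray(cam,px,pose); return o+d*(z-o[2])/d[2]
def proj(cam,X,pose=None):
    i=arm.camera_info(cam);K=i['intrinsics'];X=np.atleast_2d(X).astype(float)
    if cam=='wrist':
        M=i['mount'];p,R=pose
        C=((X-p)@R - M[:3,3])@M[:3,:3]
    else: C=X@i['R'].T+i['t']
    u=C@K.T; return u[:,:2]/u[:,2:]
def snap(cam,name):
    s=arm.state(); pose=(s['position'],s['orientation'])
    im=arm.camera(cam); cv2.imwrite(f'pics/{name}.png',im[:,:,::-1]); np.savez(f'pics/{name}.npz',p=pose[0],R=pose[1])
    return im,pose
def load(name):
    d=np.load(f'pics/{name}.npz'); return d['p'],d['R']
E
python3 - <<'E'
from h import *
f=lambda x,y:(x/3.6+140-.4,y/3.6+80-.4)
print('board')
for p in [(88,45),(297,85),(238,380),(27,340)]: print(at_z('top',f(*p),8))
print('rack base? rails ends z60')
for p in [(605,215),(705,205),(742,500),(635,510)]: print(at_z('top',f(*p),60))
print('packer head ends z98')
for p in [((610,258),(735,243)),((625,366),(748,350)),((640,475),(765,460))]:
    a,b=[at_z('top',f(*q),98) for q in p]; print(a,b,np.linalg.norm(a-b),(a+b)/2,np.degrees(np.arctan2(*(b-a)[[1,0]])))
E
```

```text
board
[711.66 171.58   8.  ]
[682.99  23.28   8.  ]
[472.99  64.25   8.  ]
[501.41 212.     8.  ]
rack base? rails ends z60
[ 579.75 -186.83   60.  ]
[ 586.5  -254.16   60.  ]
[ 389.02 -275.74   60.  ]
[ 382.67 -204.54   60.  ]
packer head ends z98
[ 544.71 -183.73   98.  ] [ 554.34 -264.22   98.  ] 81.061980513353 [ 549.53 -223.97   98.  ] -83.18192781870296
[ 475.35 -192.53   98.  ] [ 485.44 -271.41   98.  ] 79.52476558351034 [ 480.4  -231.97   98.  ] -82.71400174741831
[ 405.96 -201.24   98.  ] [ 415.22 -281.06   98.  ] 80.35427898433831 [ 410.59 -241.15   98.  ] -83.38115055771071
```

Emit:
{"fn": "step_arm", "kwargs": {
  "series": [
    [28,39,0,8],
    [28,39,0,8],
    [28,39,0,8],
    [28,39,0,8],
    [28,39,0,8],
    [28,39,0,8],
    [28,39,0,8],
    [28,39,0,8],
    [28,39,0,8],
    [33,37,0,7.5],
    [0,0,0,0],
    [0,0,0,0]
  ],
  "grip": -0.2
}}

```text
t: 1.3
position: [480.4, -231.2, 404.2]
orientation: [[-0.123, 0.992, -0.001], [0.992, 0.123, 0.0], [0.0, -0.001, -1.0]]
contact_force: [-0.1, 0.1, -0.2]
grip_width: 55.9
```

```bash
python3 - <<'E'
from h import *
im,p=snap('wrist','w1'); print(p, arm.state()['joint_pos'],arm.state()['grip_width'])
E
```

```text
(array([ 480.4 , -231.18,  404.23]), array([[-0.12,  0.99, -0.  ],
       [ 0.99,  0.12,  0.  ],
       [ 0.  , -0.  , -1.  ]])) [-0.66 -0.03  1.86 -0.    1.32 -0.78] 56.32314961775318
```

View pics/w1.png

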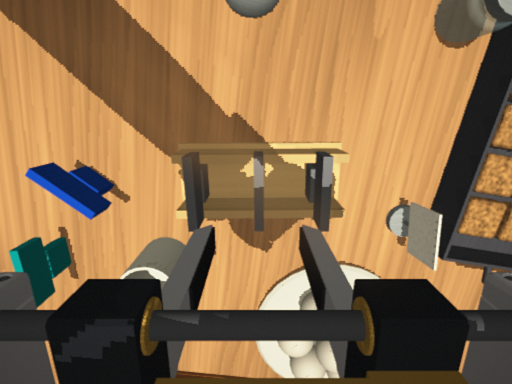

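```bash
python3 - <<'E'
import cv2
a=cv2.imread('pics/w1.png')[135:245,165:355]; cv2.imwrite('pics/w1z.png',cv2.resize(a,None,fx=4.2,fy=4.2,interpolation=cv2.INTER_CUBIC))
E
```

```text
(no output)
```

View pics/w1z.png

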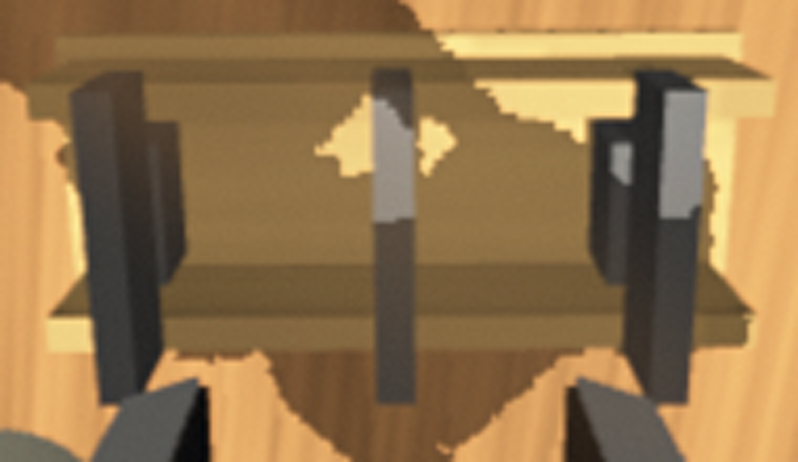

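```bash
python3 - <<'E'
from h import *
pose=load('w1')
S=4.2
yaw=np.radians(7); R=np.array([[np.cos(yaw),-np.sin(yaw)],[np.sin(yaw),np.cos(yaw)]])
im0=cv2.imread('pics/w1.png')[135:245,165:355]; im0=cv2.resize(im0,None,fx=S,fy=S,interpolation=cv2.INTER_CUBIC)
def pt(c,x,y,z): 
    w=np.array([*(np.array(c)+R@[x,y]),z]); u=proj('wrist',w,pose)[0]; return ((u-[165,135]+.5)*S-.5).astype(int)
for c,bs in [((410.6,-241.1),[7.5,10]),((480.4,-232.),[5]),((549.5,-224.),[7.5,10])]:
    q=[pt(c,sx*5,sy*40,98) for sx,sy in [(-1,-1),(1,-1),(1,1),(-1,1)]]
    cv2.polylines(im0,[np.array(q)],True,(0,255,0),1)
    for b in bs:
        q=[pt(c,sx*b,sy*20,60) for sx,sy in [(-1,-1),(1,-1),(1,1),(-1,1)]]
        cv2.polylines(im0,[np.array(q)],True,(0,0,255) if b==10 else (255,255,0),1)
cv2.imwrite('pics/w1f.png',im0)
E
```

```text
(no output)
```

View pics/w1f.png

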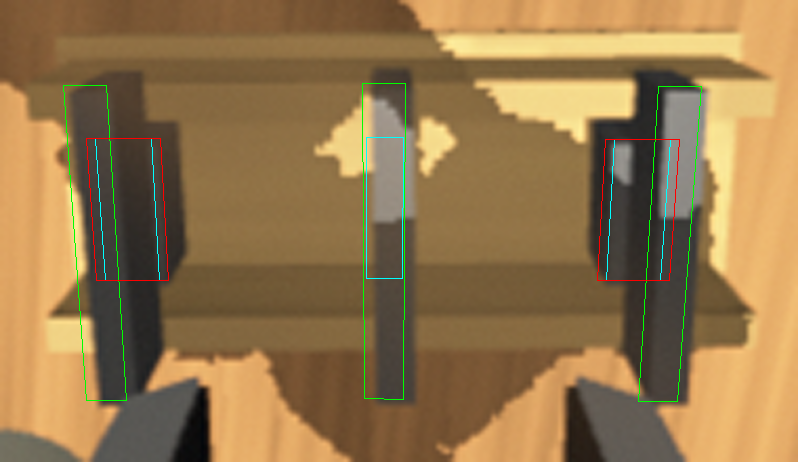

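Emit:
{"fn": "step_arm", "kwargs": {
  "series": [
    [3,46,0,-2.25],
    [3,46,0,-2.25],
    [3,46,0,-2.25],
    [3,46,0,-2.25],
    [3,46,0,-2.25],
    [3,46,0,-2.25],
    [3,46,0,-2.25],
    [3,44,0,-2.25],
    [0,0,0,0],
    [0,0,0,0]
  ]
}}

```text
t: 2.35
position: [504.2, 133.2, 404.4]
orientation: [[0.192, 0.981, -0.0], [0.981, -0.192, -0.001], [-0.001, -0.0, -1.0]]
contact_force: [0.2, -0.4, 0.8]
grip_width: 56.2
```

```bash
python3 - <<'E'
from h import *
im,p=snap('wrist','w2'); print(p, arm.state()['t'])
a=cv2.imread('pics/w2.png')[90:260,150:380]; cv2.imwrite('pics/w2z.png',cv2.resize(a,None,fx=3.4,fy=3.4,interpolation=cv2.INTER_CUBIC))
E
```

```text
(array([504.19, 133.23, 404.44]), array([[ 0.19,  0.98, -0.  ],
       [ 0.98, -0.19, -0.  ],
       [-0.  , -0.  , -1.  ]])) 2.4
```

View pics/w2.png

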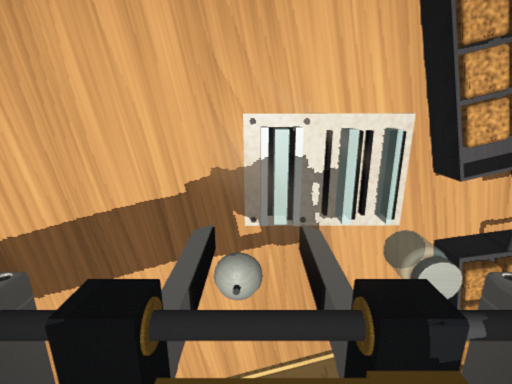

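View pics/w2z.png

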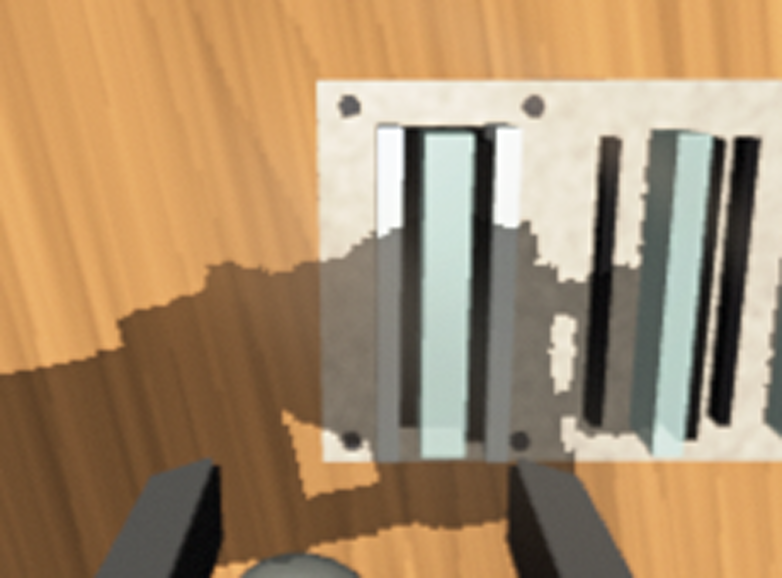

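```bash
python3 - <<'E'
from h import *
p1=load('w1');p2=load('w2')
f1=lambda x,y:((x+.5)/4.2-.5+165,(y+.5)/4.2-.5+135)
f2=lambda x,y:((x+.5)/3.4-.5+150,(y+.5)/3.4-.5+90)
m=lambda a,b:at_z('wrist',a,b[0],b[1])
print('mid packer corners', [at_z('wrist',f1(*q),98,p1)[:2] for q in [(373,72),(410,72),(376,402),(414,402)]])
print('left', [at_z('wrist',f1(*q),98,p1)[:2] for q in [(72,90),(100,402),(131,402)]])
print('right', [at_z('wrist',f1(*q),98,p1)[:2] for q in [(703,92),(686,402),(650,402)]])
L=[('outer',(378,127),(377,458)),('inner',(404,127),(400,440)),('paneF',(423,132),(421,456)),('paneR',(474,132),(468,456)),('rearin',(496,127),(488,456)),('rearout',(521,127),(511,456))]
for n,a,b in L:
    A,B=at_z('wrist',f2(*a),46,p2),at_z('wrist',f2(*b),46,p2); print(n,A[:2],B[:2],np.linalg.norm(A-B),np.degrees(np.arctan2(*(A-B)[[1,0]])))
A=[at_z('wrist',f2(*q),8,p2)[:2] for q in [(318,80),(323,462)]];print('board',A,np.linalg.norm(A[0]-A[1]), np.degrees(np.arctan2(*(A[0]-A[1])[::-1])))
E
```

```text
mid packer corners [array([ 472.81, -189.47]), array([ 481.43, -188.41]), array([ 483.58, -272.39]), array([ 493.15, -271.2 ])]
left [array([ 402.96, -202.4 ]), array([ 414.05, -281.03]), array([ 421.86, -280.06])]
right [array([ 550.53, -184.57]), array([ 561.65, -262.69]), array([ 552.59, -263.82])]
outer [521.8  193.93] [499.08  77.22] 118.89882054499711 78.98144994277973
inner [530.34 192.26] [508.69  82.56] 111.81472133201474 78.83384415803826
paneF [536.29 189.43] [515.13  74.89] 116.48060750137016 79.53381832814019
paneR [553.05 186.16] [532.11  71.57] 116.48219039416021 79.64465625722367
rearin [560.54 186.36] [539.34  70.16] 118.1149635449002 79.66277998964802
rearout [568.74 184.75] [547.65  68.53] 118.11588933392623 79.71501389969022
board [array([503.44, 212.53]), array([474.55,  64.49])] 150.83492995002752 78.9554916252589
```

Emit:
{"fn": "step_arm", "kwargs": {
  "series": [
    [-3,-45.5,0,2.3],
    [-3,-45.5,0,2.3],
    [-3,-45.5,0,2.3],
    [-3,-45.5,0,2.3],
    [-3,-45.5,0,2.3],
    [-3,-45.5,0,2.3],
    [-3,-45.5,0,2.3],
    [-1.6,-45.5,0,2.3],
    [0,0,-30,0],
    [0,0,-40,0],
    [0,0,-20,0],
    [0,0,0,0]
  ]
}}

```text
t: 3.6
position: [479.2, -231.3, 311.1]
orientation: [[-0.124, 0.992, -0.006], [0.992, 0.124, 0.004], [0.005, -0.005, -1.0]]
contact_force: [-0.3, -0.3, 0.6]
grip_width: 56.3
```

```bash
python3 - <<'E'
from h import *
im,p=snap('wrist','w3'); print(p, arm.state()['t'])
E
```

```text
(array([ 479.2 , -231.28,  311.12]), array([[-0.12,  0.99, -0.01],
       [ 0.99,  0.12,  0.  ],
       [ 0.01, -0.01, -1.  ]])) 3.65
```

View pics/w3.png

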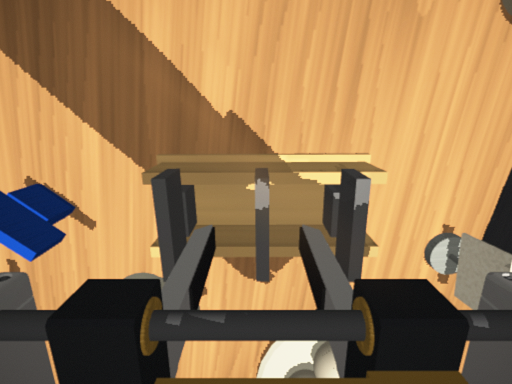

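Emit:
{"fn": "step_arm", "kwargs": {
  "series": [
    [2.5,0,-23,0],
    [0,0,-23,0],
    [0,0,0,0],
    [0,0,0,0]
  ]
}}

```text
t: 4.05
position: [484.2, -230.9, 270.3]
orientation: [[-0.127, 0.992, 0.002], [0.992, 0.127, -0.001], [-0.002, 0.001, -1.0]]
contact_force: [-0.5, -0.5, 0.6]
grip_width: 56.7
```

```bash
python3 - <<'E'
from h import *
im,p=snap('wrist','w4'); print(p, arm.state()['t'])
E
```

```text
(array([ 484.19, -230.89,  270.34]), array([[-0.13,  0.99,  0.  ],
       [ 0.99,  0.13, -0.  ],
       [-0.  ,  0.  , -1.  ]])) 4.1
```

View pics/w4.png

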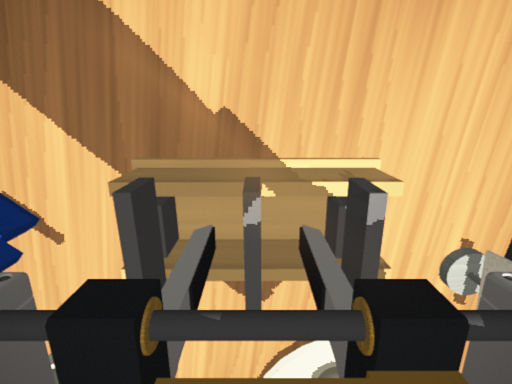

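Emit:
{"fn": "step_arm", "kwargs": {
  "series": [
    [-1.5,0,-5,0],
    [0,0,0,0],
    [0,0,0,0]
  ]
}}

```text
t: 4.4
position: [482.5, -230.1, 264.1]
orientation: [[-0.128, 0.992, 0.001], [0.992, 0.128, -0.0], [-0.0, 0.0, -1.0]]
contact_force: [0.7, 0.5, 0.1]
grip_width: 56.3
```

Emit:
{"fn": "step_arm", "kwargs": {
  "series": [
    [0,0,0,0],
    [0,0,0,0],
    [0,0,0,0],
    [0,0,0,0],
    [0,0,0,0],
    [0,0,0,0]
  ],
  "grip": 1
}}

```text
t: 5.0
position: [482.5, -230.1, 263.6]
orientation: [[-0.128, 0.992, -0.0], [0.992, 0.128, 0.0], [0.0, -0.0, -1.0]]
contact_force: [-0.3, 0.6, 0.4]
grip_width: 11.5
```

```bash
python3 - <<'E'
from h import *
im,p=snap('wrist','w5'); print(p, arm.state())
E
```

```text
(array([ 482.47, -230.05,  263.62]), array([[-0.13,  0.99, -0.  ],
       [ 0.99,  0.13,  0.  ],
       [ 0.  , -0.  , -1.  ]])) {'t': 5.05, 'joint_pos': array([-0.66,  0.15,  1.94, -0.  ,  1.04, -0.79]), 'joint_vel': array([-0., -0., -0., -0.,  0.,  0.]), 'tau': array([  0.02, -33.27, -26.96,   0.04,   0.07,   0.  ]), 'position': array([ 482.43, -230.05,  263.61]), 'orientation': array([[-0.13,  0.99, -0.  ],
       [ 0.99,  0.13,  0.  ],
       [ 0.  , -0.  , -1.  ]]), 'contact_force': array([-0.18,  0.22,  0.99]), 'wrist_torque': array([-0.03, -0.07,  0.02]), 'grip_width': 10.035095761146778}
```

View pics/w5.png

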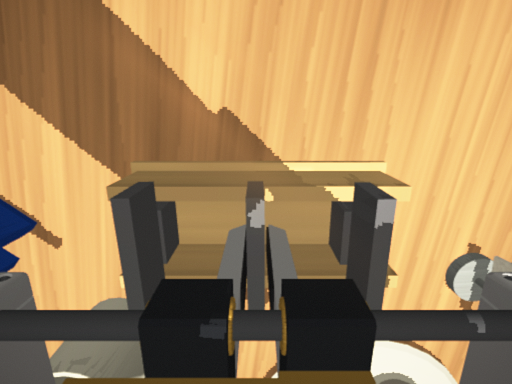

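Emit:
{"fn": "step_arm", "kwargs": {
  "series": [
    [0,0,30,0],
    [0,0,40,0],
    [5,45.4,0,-2.3],
    [5,45.4,0,-2.3],
    [5,45.4,0,-2.3],
    [5,45.4,0,-2.3],
    [5,45.4,0,-2.3],
    [5,45.4,0,-2.3],
    [5,45.4,0,-2.3],
    [5,45.4,0,-2.1],
    [0,0,0,0],
    [0,0,0,0]
  ]
}}

```text
t: 6.25
position: [522.2, 133.9, 333.3]
orientation: [[0.186, 0.983, -0.001], [0.983, -0.186, -0.0], [-0.001, -0.001, -1.0]]
contact_force: [0.1, -0.0, -0.2]
grip_width: 9.9
```

Emit:
{"fn": "step_arm", "kwargs": {
  "series": [
    [0,0,0,0],
    [0,0,0,0]
  ]
}}

```text
t: 6.45
position: [522.5, 131.9, 333.5]
orientation: [[0.19, 0.982, -0.0], [0.982, -0.19, -0.0], [-0.0, -0.0, -1.0]]
contact_force: [0.0, -0.9, 0.3]
grip_width: 9.8
```

```bash
python3 - <<'E'
from h import *
im,p=snap('wrist','w6'); s=arm.state();print(p, s['t'],s['contact_force'],s['orientation'])
d=484.4;a=np.radians(-10.8);x=np.array([np.cos(a),np.sin(a)]);y=np.array([-x[1],x[0]])
print('shoe frame',p[0][:2]@x-d,p[0][:2]@y-228.6)
snap('scene','s6')
E
```

```text
(array([522.51, 131.94, 333.55]), array([[ 0.19,  0.98, -0.  ],
       [ 0.98, -0.19, -0.  ],
       [-0.  , -0.  , -1.  ]])) 6.5 [ 0.09 -0.15 -0.68] [[ 0.19  0.98 -0.  ]
 [ 0.98 -0.19 -0.  ]
 [-0.   -0.   -1.  ]]
shoe frame 4.134380230913678 -1.0915729797201834
```

View pics/w6.png

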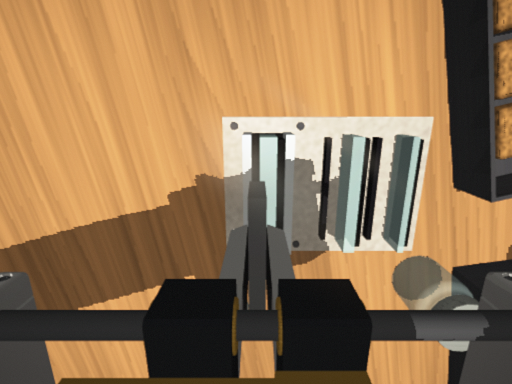

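Emit:
{"fn": "step_arm", "kwargs": {
  "series": [
    [0,0,-20,0],
    [0,0,-14,0],
    [0,0,-5,0],
    [0,0,-3,0],
    [0,0,0,0]
  ]
}}

```text
t: 7.05
position: [522.5, 133.0, 291.5]
orientation: [[0.188, 0.982, -0.0], [0.982, -0.188, -0.0], [-0.0, -0.0, -1.0]]
contact_force: [0.9, -0.5, -0.8]
grip_width: 10.1
```

Emit:
{"fn": "step_arm", "kwargs": {
  "series": [
    [0,0,-3,0],
    [0,0,-3,0],
    [0,0,0,0],
    [0,0,0,0]
  ]
}}

```text
t: 7.45
position: [522.2, 133.3, 285.6]
orientation: [[0.188, 0.982, -0.001], [0.982, -0.188, 0.0], [0.0, -0.001, -1.0]]
contact_force: [-3.3, -0.1, 1.7]
grip_width: 9.6
```

Emit:
{"fn": "step_arm", "kwargs": {
  "series": [
    [0,0,-2,0],
    [0,0,-2,0],
    [0,0,0,0]
  ]
}}

```text
t: 7.75
position: [522.3, 133.2, 281.3]
orientation: [[0.188, 0.982, -0.001], [0.982, -0.188, 0.0], [0.0, -0.001, -1.0]]
contact_force: [-3.4, 2.3, 0.9]
grip_width: 9.9
```

Emit:
{"fn": "step_arm", "kwargs": {
  "series": [
    [0,0,-2,0],
    [0,0,-2,0],
    [0,0,0,0]
  ]
}}

```text
t: 8.05
position: [522.3, 133.1, 277.1]
orientation: [[0.188, 0.982, -0.001], [0.982, -0.188, -0.0], [-0.0, -0.001, -1.0]]
contact_force: [-3.6, 1.2, -0.4]
grip_width: 9.9
```

Emit:
{"fn": "step_arm", "kwargs": {
  "series": [
    [0,0,-2,0],
    [0,0,-2,0],
    [0,0,-2,0],
    [0,0,0,0]
  ]
}}

```text
t: 8.45
position: [522.3, 133.1, 271.1]
orientation: [[0.188, 0.982, -0.001], [0.982, -0.188, -0.0], [-0.0, -0.001, -1.0]]
contact_force: [-3.2, 1.1, -1.2]
grip_width: 10.2
```

```bash
python3 - <<'E'
from h import *
s=arm.state();print(s['contact_force'],s['wrist_torque'])
snap('wrist','w7');im,_=snap('scene','s7')
s=arm.state();print(s['contact_force'],s['wrist_torque'])
a=cv2.imread('pics/w7.png')[80:300,180:460]; cv2.imwrite('pics/w7z.png',cv2.resize(a,None,fx=2.8,fy=2.8,interpolation=cv2.INTER_CUBIC))
a=cv2.imread('pics/s7.png')[130:290,270:400]; cv2.imwrite('pics/s7z.png',cv2.resize(a,None,fx=3.7,fy=3.7,interpolation=cv2.INTER_CUBIC))
E
```

```text
[-3.18  1.12 -1.19] [0.24 0.83 0.04]
[-3.35  1.3  -1.06] [ 0.19  0.72 -0.04]
```

View pics/w7z.png

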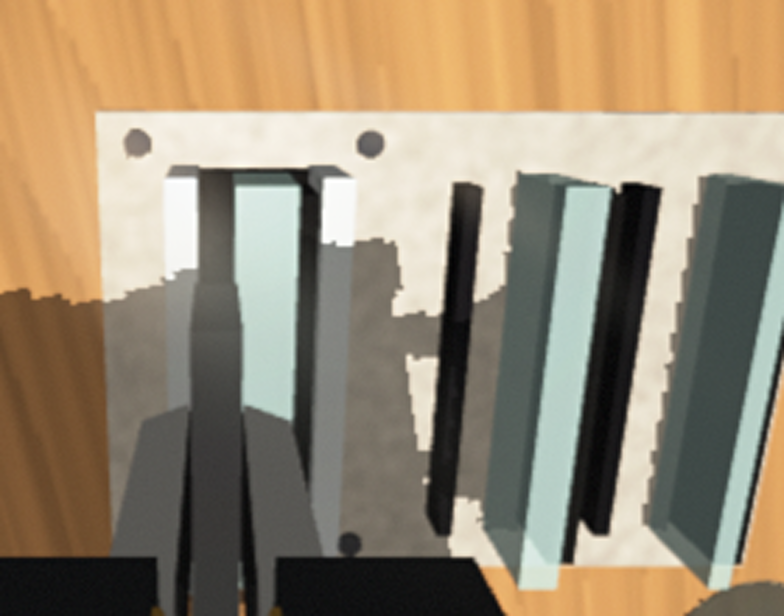

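View pics/s7z.png

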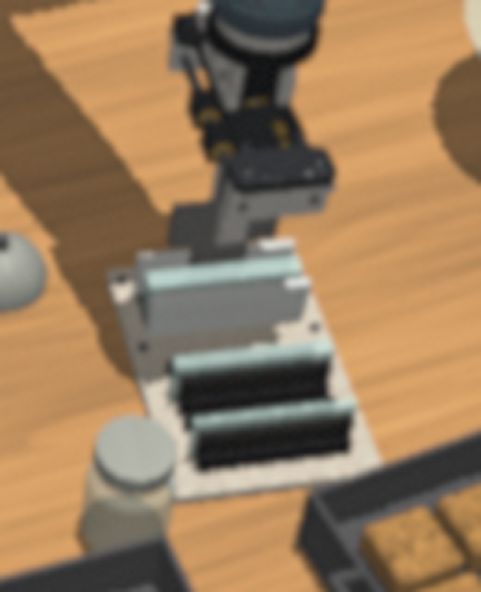

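Emit:
{"fn": "step_arm", "kwargs": {
  "series": [
    [0,0,-2,0],
    [0,0,-2,0],
    [0,0,-2,0],
    [0,0,0,0]
  ]
}}

```text
t: 8.95
position: [522.3, 133.2, 265.3]
orientation: [[0.188, 0.982, -0.001], [0.982, -0.188, 0.0], [-0.0, -0.001, -1.0]]
contact_force: [-4.7, 1.2, 0.1]
grip_width: 9.8
```

Emit:
{"fn": "step_arm", "kwargs": {
  "series": [
    [0,0,-2,0],
    [0,0,-1.5,0],
    [0,0,0,0]
  ]
}}

```text
t: 9.25
position: [522.3, 133.2, 262.0]
orientation: [[0.188, 0.982, -0.001], [0.982, -0.188, 0.0], [-0.0, -0.001, -1.0]]
contact_force: [-4.9, 1.1, 0.8]
grip_width: 9.8
```

Emit:
{"fn": "step_arm", "kwargs": {
  "series": [
    [0,0,-2,0],
    [0,0,0,0]
  ]
}}

```text
t: 9.45
position: [522.3, 133.2, 260.0]
orientation: [[0.188, 0.982, -0.001], [0.982, -0.188, 0.0], [-0.0, -0.001, -1.0]]
contact_force: [-4.4, 1.2, 0.2]
grip_width: 9.6
```

Emit:
{"fn": "step_arm", "kwargs": {
  "series": [
    [0,0,-2,0],
    [0,0,0,0]
  ]
}}

```text
t: 9.65
position: [522.5, 133.2, 258.6]
orientation: [[0.188, 0.982, -0.001], [0.982, -0.188, -0.0], [-0.0, -0.001, -1.0]]
contact_force: [-6.9, 1.3, 4.4]
grip_width: 9.9
```

Emit:
{"fn": "step_arm", "kwargs": {
  "series": [
    [0,0,1,0],
    [-1,0.2,0,0],
    [0,0,0,0]
  ]
}}

```text
t: 9.95
position: [521.7, 133.3, 259.3]
orientation: [[0.188, 0.982, 0.002], [0.982, -0.188, -0.0], [0.0, 0.002, -1.0]]
contact_force: [-1.6, 0.3, -2.0]
grip_width: 9.9
```

Emit:
{"fn": "step_arm", "kwargs": {
  "series": [
    [-1,0.2,0,0],
    [0,0,0,0]
  ]
}}

```text
t: 10.15
position: [521.1, 133.3, 259.3]
orientation: [[0.188, 0.982, 0.004], [0.982, -0.188, -0.0], [0.0, 0.004, -1.0]]
contact_force: [4.8, -0.4, -6.6]
grip_width: 9.9
```

Emit:
{"fn": "step_arm", "kwargs": {
  "series": [
    [1,-0.2,0,0],
    [0,0,-1,0],
    [0,0,-1,0],
    [0,0,0,0]
  ]
}}

```text
t: 10.55
position: [522.0, 133.4, 258.6]
orientation: [[0.188, 0.982, 0.001], [0.982, -0.188, -0.0], [-0.0, 0.001, -1.0]]
contact_force: [-2.0, -0.8, 6.6]
grip_width: 10.2
```

Emit:
{"fn": "step_arm", "kwargs": {
  "series": [
    [0,0,-1,0],
    [0,0,0,0],
    [0,0,0,0]
  ]
}}

```text
t: 10.85
position: [522.0, 133.4, 258.1]
orientation: [[0.188, 0.982, 0.0], [0.982, -0.188, -0.0], [-0.0, 0.001, -1.0]]
contact_force: [-4.8, -0.9, 9.8]
grip_width: 10.1
```

Emit:
{"fn": "step_arm", "kwargs": {
  "series": [
    [0,0,0,0],
    [0,0,0,0],
    [0,0,0,0],
    [0,0,0,0],
    [0,0,0,0]
  ],
  "grip": -0.2
}}

```text
t: 11.35
position: [521.4, 133.3, 256.0]
orientation: [[0.188, 0.982, -0.0], [0.982, -0.188, -0.0], [-0.0, -0.0, -1.0]]
contact_force: [0.3, 0.1, -0.5]
grip_width: 46.3
```

Emit:
{"fn": "step_arm", "kwargs": {
  "series": [
    [0,0,20,0],
    [0,0,30,0],
    [0,0,40,0],
    [0,0,40,0],
    [0,0,20,0],
    [0,0,0,0],
    [0,0,0,0]
  ]
}}

```text
t: 12.05
position: [521.2, 133.3, 405.3]
orientation: [[0.188, 0.982, -0.001], [0.982, -0.188, -0.0], [-0.0, -0.001, -1.0]]
contact_force: [-0.5, 0.9, -0.8]
grip_width: 56.6
```

```bash
python3 - <<'E'
from h import *
_,p=snap('wrist','w8');print(p);snap('scene','s8');snap('top','t8'); print(arm.state()['t'])
a=cv2.imread('pics/w8.png')[60:280,180:460]; cv2.imwrite('pics/w8z.png',cv2.resize(a,None,fx=2.8,fy=2.7,interpolation=cv2.INTER_CUBIC))
a=cv2.imread('pics/s8.png')[130:280,150:400]; cv2.imwrite('pics/s8z.png',cv2.resize(a,None,fx=3.2,fy=3.2,interpolation=cv2.INTER_CUBIC))
a=cv2.imread('pics/t8.png')[80:230,140:360]; cv2.imwrite('pics/t8z.png',cv2.resize(a,None,fx=3.6,fy=3.6,interpolation=cv2.INTER_CUBIC))
E
```

```text
(array([521.24, 133.33, 405.3 ]), array([[ 0.19,  0.98, -0.  ],
       [ 0.98, -0.19, -0.  ],
       [-0.  , -0.  , -1.  ]]))
12.2
```

View pics/w8z.png

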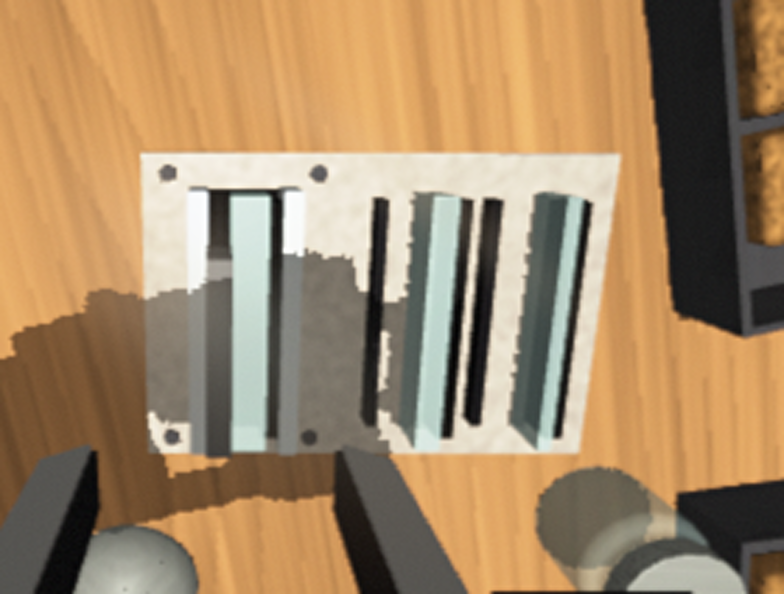

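View pics/s8z.png

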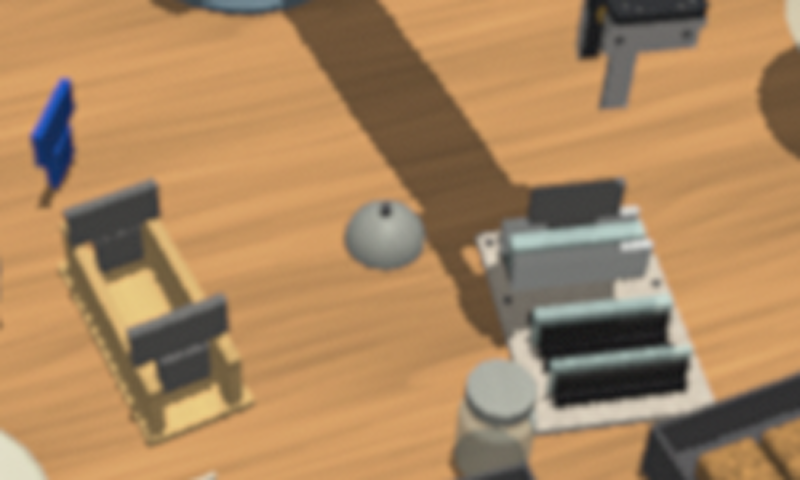

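View pics/t8z.png

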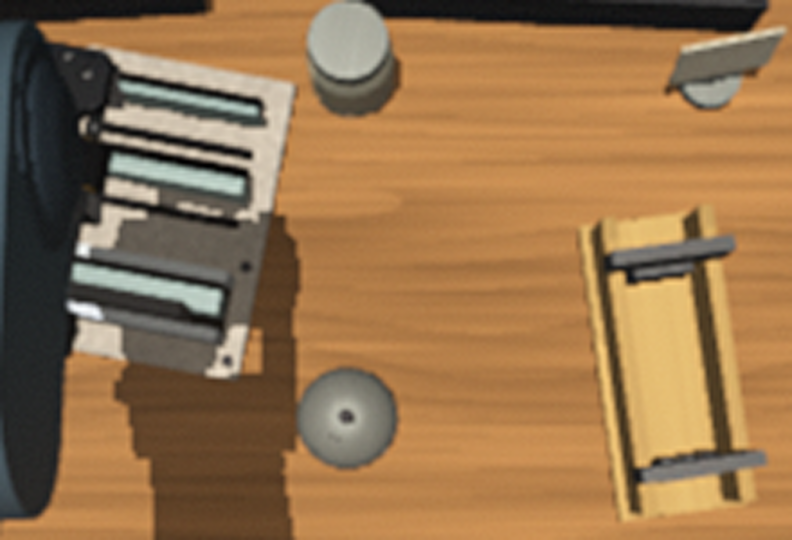

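```bash
python3 - <<'E'
from h import *
a=np.radians(-10.9);x=np.array([np.cos(a),np.sin(a)]);y=np.array([-x[1],x[0]])
c=np.array([521.6,133.3])
for cam,name,crop,S in [('wrist','w8',(150,280,210,300),6),('scene','s8',(165,260,290,370),7)]:
    r0,r1,c0,c1=crop
    im=cv2.resize(cv2.imread(f'pics/{name}.png')[r0:r1,c0:c1],None,fx=S,fy=S,interpolation=cv2.INTER_CUBIC)
    for z,col in [(94,(0,255,0)),(56,(0,0,255))]:
        P=np.array([[*(c+x*5*i+y*40*j),z] for i,j in [(-1,-1),(1,-1),(1,1),(-1,1)]])
        u=((proj(cam,P,load(name))-[c0,r0]+.5)*S).astype(int); cv2.polylines(im,[u],True,col,1)
    cv2.imwrite(f'pics/{name}f.png',im)
E
```

```text
(no output)
```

View pics/w8f.png

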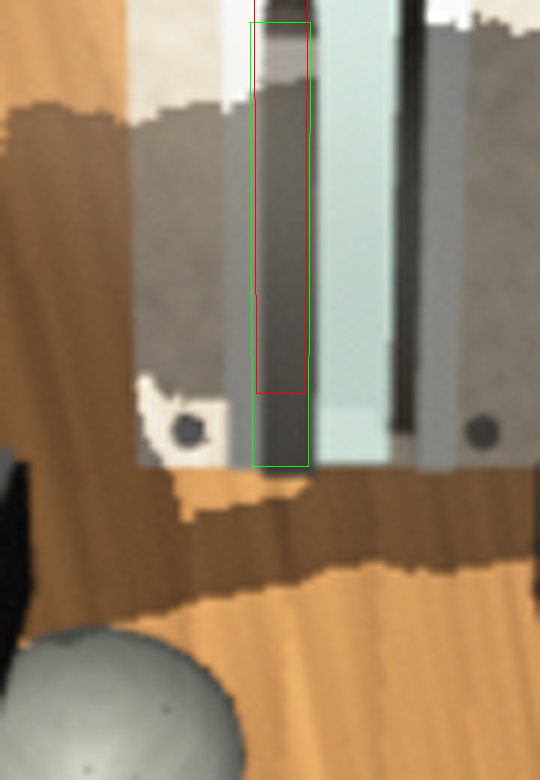

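View pics/s8f.png

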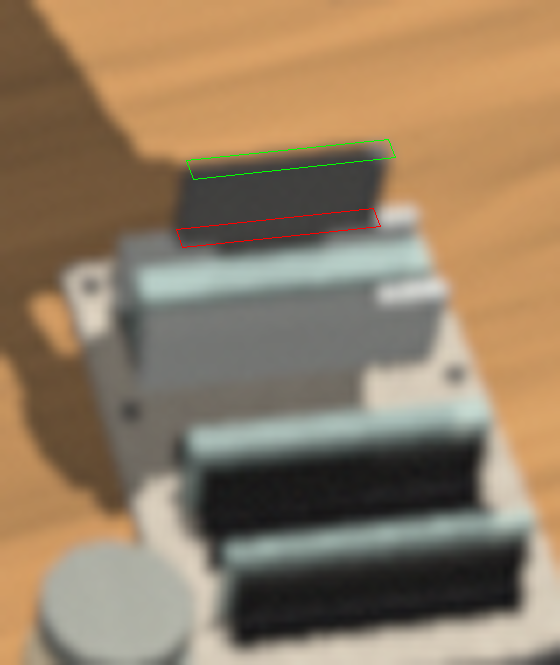

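```bash
python3 - <<'E'
from h import *
g=cv2.imread('pics/w8.png').astype(int).mean(2)
for r in [133,140,146,150,155,160,170,180,190,200,210,220,224,226]: print(r,[int(v) for v in g[r,244:290]])
E
```

```text
133 [232, 231, 236, 247, 250, 250, 250, 251, 252, 248, 159, 47, 32, 38, 37, 37, 31, 53, 168, 222, 230, 229, 229, 229, 229, 229, 230, 229, 229, 229, 230, 229, 152, 49, 17, 37, 79, 177, 248, 251, 250, 250, 250, 250, 246, 236]
140 [229, 231, 238, 247, 249, 249, 249, 250, 251, 246, 160, 57, 45, 49, 48, 45, 42, 60, 168, 221, 227, 226, 227, 226, 226, 226, 226, 225, 226, 225, 227, 227, 157, 57, 26, 22, 53, 189, 248, 251, 250, 249, 250, 250, 243, 234]
146 [228, 228, 233, 245, 248, 248, 248, 248, 250, 244, 160, 64, 52, 56, 60, 54, 52, 64, 167, 218, 225, 224, 224, 224, 224, 224, 224, 224, 224, 224, 225, 226, 143, 43, 27, 26, 66, 212, 250, 250, 249, 249, 249, 249, 242, 232]
150 [223, 224, 232, 244, 247, 247, 247, 248, 250, 236, 145, 69, 62, 60, 62, 60, 53, 66, 157, 214, 223, 223, 223, 223, 223, 222, 223, 221, 222, 221, 224, 224, 142, 46, 33, 31, 73, 213, 250, 250, 249, 249, 249, 249, 239, 228]
155 [222, 222, 230, 242, 245, 246, 246, 247, 249, 206, 120, 95, 97, 94, 91, 91, 89, 87, 98, 194, 222, 221, 220, 220, 222, 220, 220, 221, 220, 220, 222, 214, 133, 41, 26, 29, 49, 108, 126, 127, 125, 124, 1
[... 1339 characters left out ...]
, 133, 129, 122, 116, 114, 116]
220 [195, 223, 223, 195, 151, 130, 131, 131, 130, 99, 72, 65, 66, 67, 68, 66, 66, 70, 128, 196, 213, 214, 213, 212, 212, 213, 212, 212, 207, 200, 149, 76, 42, 42, 46, 95, 124, 132, 128, 131, 131, 129, 122, 100, 71, 60]
224 [218, 222, 222, 197, 149, 131, 129, 131, 130, 99, 69, 64, 64, 64, 66, 66, 64, 69, 126, 195, 214, 213, 214, 212, 212, 213, 212, 211, 213, 212, 184, 136, 115, 115, 109, 114, 126, 131, 130, 131, 129, 128, 117, 114, 94, 76]
226 [226, 222, 219, 193, 148, 129, 129, 130, 130, 98, 68, 62, 63, 64, 63, 62, 64, 69, 118, 182, 200, 198, 198, 197, 199, 199, 198, 198, 198, 199, 172, 133, 119, 115, 112, 118, 128, 131, 131, 130, 131, 128, 120, 116, 116, 115]
```

```bash
python3 -c "
from plant import arm
print(arm.finish_job(), arm.state()['t'])"
```

```text
the job is handed in; nothing more can be done
the job is handed in; nothing more can be done
```

I pressed the 10 mm packer home in the middle of the shoe, let go and handed the job in at about 12 s; no verdict was reported. I only tried this one. In the images the pane in the shoe looked about 16 mm thick, so the gap had to be 8 mm, and the middle packer in the rack showed no blade wider than its head.

**Fit:** In the gap the packer met the pane's rubber (about 4 N) and the stiff front wall within about half a millimetre of travel, so it had no loose play. It reached the floor at the expected height and was pressed with about 10 N.

**After letting go:**
- The packer stands alone, with its head top where the model puts it when fully home.
- Any lean came out below about 0.025 rad.
- The pane is pressed back about 1.5–2 mm.
- The other two packers and the bystanders look untouched, and the gripper was well clear of everything.

**What did not agree:**
- Sliding it down showed only about 1–2 N upward, below the stated 4–15 N. The sideways test and the moved pane still point to a snug fit.
- The camera placed the front wall about 1 mm away from where the force test found it.

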